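# Put the four-part incense burner together on its marble plinth

### The job

Put the small brass incense burner on show: build it up in the middle of the square marble plinth, one part at a time and letting go of each, in this order: the wooden stand, the bronze pot sitting in the stand's recess, the brass insert sitting in the pot's mouth, and last the small lid that fits the insert. Every part must sit upright and fully down in the one below it; leave the larger lid, the little bell and the little gourd where they are.

Things in the scene. Friction and masses are not known exactly. Their poses are not given: they have to be found in the camera images.
- plinth_top (a point): Centre of the top face of the fixed square marble plinth, 110 x 110 mm and 20 mm high; it does not move. z up.
- stand_mid (a point): Round dark-wood stand (loose, 90 g): disc 68 mm across (grasp it across), 20 mm high, with a grey-lined round recess in its top, 58 mm across and 6 mm deep. Point: on its axis, half-way up (10 mm above its underside; the recess floor is 4 mm above the point). z up.
- pot_mid (a point): Bronze pot (loose, 350 g), deep, open, round, 55 mm high. Foot 46 mm across, flaring to a straight side 64 mm across from 22 mm above the underside up to the rim (grasp across it); wall 5 mm, mouth 54 mm. Point: on its axis, half-way up (27.5 mm). z up. Its foot fits the stand's recess with 6 mm play all round; seated, its underside is 14 mm above the stand's.
- insert_mid (a point): Brass insert (loose, 220 g), 42 mm high: a plug (lowest 22 mm, tapering 36 to 46 mm across) under a dish 66 mm across, 20 mm high, straight-sided (grasp it), inside 56 mm across, 16 mm deep, seven dark dots on its floor. Point: on its axis, half-way up (21 mm). z up. The plug fits the pot's mouth, 4 mm play; the dish rests on the pot's rim, insert's underside 33 mm above the pot's.
- lid_mid (a point): Small brass lid (loose, 160 g), 50 mm high: plug (lowest 10 mm, 36 to 48 mm across), flange 64 mm across (10 to 15 mm up), low dome to 20 mm, then a straight round knob 18 mm across up to the top (grasp it). Point: on its axis, half-way up (25 mm). z up. The plug fits the insert's dish, 4 mm play; the flange rests on its rim, lid's underside 32 mm above the insert's.
- big_lid_mid (a point): A larger brass lid of the same shape, belonging to another burner (loose, 400 g): flange 96 mm across, 50 mm high with an 18 mm knob; the point lies on its axis half-way up. It stays where it is.
- bell_mid (a point): A little gilt bell (loose), 32 mm across at the foot and 38 mm high, standing among the parts; the point lies on its axis half-way up. It stays where it is.
- gourd_mid (a point): A little dark bronze gourd (loose), 30 mm across and 40 mm high, standing among the parts; the point lies on its axis half-way up. It stays where it is.
Not all that is in view belongs to the job. What is shaped like the part that bears lid_mid but pink or white is not meant.

How it is judged:
By the outcome, as a careful person would: the job done as asked, in the order asked, and still so for the second after the job is handed in, with the robot touching nothing.
It also fails if it takes over 128 s, if anything falls off the work surface, if the arm or the gripper's body presses on something with over 40 N, if the wrist force passes 120 N, or if a joint passes its speed limit or range.

### The arm

A 6-joint arm with a two-finger parallel gripper is mounted at the origin on the work surface. World frame = base frame: x ahead of the robot, y to its left, z up, the work surface at z = 0. Lengths are in mm, angles in rad, forces in N, time in s.
With the tool pointing down it reaches from about 375 to 900 mm from the base axis. Payload 3.1 kg.
Tool frame: the origin (TCP) lies at the very end of the fingers, on their centre line; the grasp point (between the pads) lies 19 mm behind it (env.tcp_to_grasp is the distance from the TCP to the grasp point, in mm); z points along the fingers, y is the direction in which the jaws open and shut (so a half turn about z gives the same grasp; the last joint's range is limited). The gripper opens to 87 mm and grips with 3 to 60 N. Pads are 19 mm wide; open, the fingers measure 117 mm over their backs; the gripper's body (75 mm by 190 mm) begins 51 mm behind the grasp point.
Start: joints at [0.967, 0.527, 1.433, -0, 1.181, -0.178], TCP at [258.114, 569.187, 222.548] pointing down, gripper open.
Joint ranges: [-3.08, 3.08], [-0.75, 2.2], [0.22, 2.44], [-1.43, 4.57], [0, 2.65], [-2.85, 2.85]. Speed limits (rad/s): [2.79, 2.79, 3.14, 3.14, 3.14, 3.14].

### API

Orientations are given as a rotation vector (axis times angle).
In Python, from plant import env, jaws, planner, read_camera, camera_params, job_done, readout gives the robot as it stands. Calls block until the motion is done:
- env.movep(position, orientation): joint-space move of the TCP to a pose.
- env.line_to(position, feed=150, ori=None, until_force=None): straight line of the TCP; ori=None keeps the orientation; feed is the mean speed in mm/s. With until_force (N) it stops when the force on the tool has changed by that much, and returns True; else False.
- env.move_joints(angles): joint-space move.
- jaws.command_gripper(opening, squeeze=None): finger opening in mm; squeeze is the grip in N (None keeps the last); returns when the fingers have stopped.
- env.wait(seconds).
- planner.inverse_kinematics(position, orientation): joint angles nearest the present ones, or None.
- read_camera(name): name is "scene" or "top"; returns the picture (480x640x3 uint8, red, green, blue); there is no depth.
- camera_params(name): a dict with "fx", "fy", "cx", "cy" (pixels), "origin" and "rotation" of the camera in the world. Camera axes: x right, y up, looking along -z (the intrinsics and any distortion apply to the point x, -y, -z); pixel columns grow to the right and rows downward; lengths in mm; the calibration is good to about 2 mm. A picture is of the moment at which its call begins. camera_params takes no time and is no camera call.
A pose or a line that the arm cannot do raises env.MotionError and nothing moves.
- job_done(): hands the job in, once; it reports no verdict.
Readings, each from a call of its own:
- readout.read_t(): time.
- readout.read_joint_pos(): joint angles.
- readout.read_dq(): joint speeds.
- readout.read_tau(): joint torques, N m.
- readout.read_tool_pos(): TCP position.
- readout.read_ee_rot(): TCP orientation.
- readout.read_contact_force(): force on the tool from outside, world axes, zero at the start.
- readout.read_moment(): the same for the moment, N m.
- readout.read_finger_gap(): finger opening in mm.
Only numpy, scipy, OpenCV 4.12 (cv2) and the standard library are available. Lean on these libraries where they do the work, as an engineer would, in place of code of your own. Each camera call takes 0.05 s, during which the arm holds its last target.

## Working session

There is one attempt and no reset: what is moved stays moved. The work goes in short steps, each a Python script; the robot and the scene stay as the last script left them, time stands still between calls to the robot, and variables do not carry over. Pictures are saved under pics/ and viewed, and the job is handed in when it is done.

```bash
ls; mkdir -p pics
python3 - <<'E'
from plant import *
import cv2
for n in ("scene","top"):
    im=read_camera(n); cv2.imwrite(f"pics/{n}0.png",im[:,:,::-1]); print(camera_params(n))
print(readout.read_t(),readout.read_ee_rot(),readout.read_finger_gap(),env.tcp_to_grasp)
E
```

```text
pics
{'fx': 473.35466078892455, 'fy': 473.35466078892455, 'cx': 327.29767550530323, 'cy': 245.64057381388412, 'origin': array([1105.00540514, -290.73870056,  558.41243146]), 'rotation': array([0.7715758 , 0.46259119, 1.03574868])}
{'fx': 570.7009152793626, 'fy': 570.7009152793626, 'cx': 324.437375267292, 'cy': 234.46898334383218, 'origin': array([ 487.63529409,  -13.87379597, 1096.26696518]), 'rotation': array([ 0.08102466, -0.09658949, -1.56566377])}
0.1 [-6.63654461e-01 -3.06997593e+00  2.79403592e-03] 86.6904669797922 18.700000000000003
```

View pics/scene0.png

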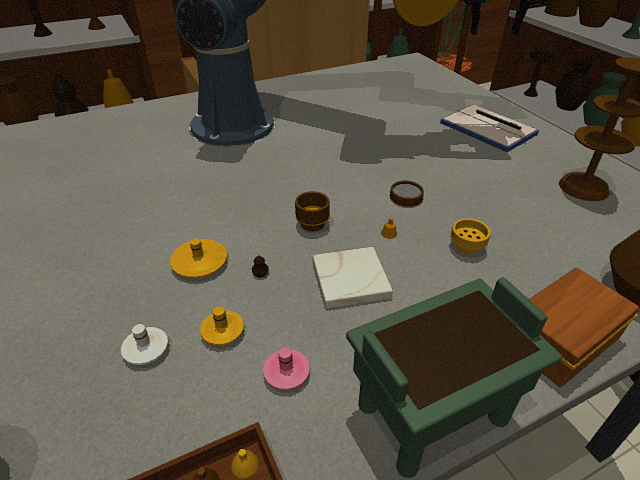

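View pics/top0.png

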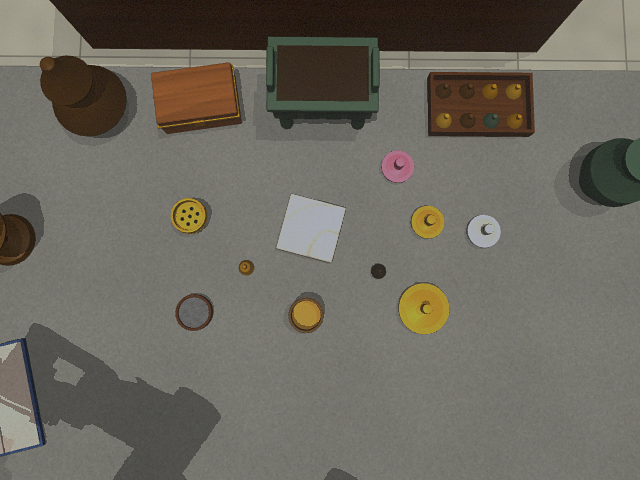

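Candidates, as top-view pixel / scene-view pixel:
- **Lid:** small brass lid (428,221)/(222,327). It could be confused with the big brass lid (424,308), the pink one (397,166), the white one (484,231), or the tray trinkets.
- **Stand:** (194,312)/(407,192).
- **Pot:** (306,314)/(312,210).
- **Insert:** (188,215)/(470,235), with seven dots.
- **Plinth:** (311,228).
- **Leave in place:** bell (246,267) and gourd (378,270).

Next I'll measure these and check the choice in a close crop.

```bash
cat > h.py <<'E'
from plant import *
import numpy as np, cv2
from scipy.spatial.transform import Rotation as R
def ray(n,uv,z):
    p=camera_params(n); u,v=uv
    d=R.from_rotvec(p["rotation"]).apply([(u-p["cx"])/p["fx"],-(v-p["cy"])/p["fy"],-1.])
    o=p["origin"]; return (o+d*(z-o[2])/d[2])[:2]
def blob(mask,seed,rad=45):
    m=np.zeros_like(mask); cv2.circle(m,seed,rad,255,-1); m&=mask
    m=cv2.morphologyEx(m,cv2.MORPH_OPEN,np.ones((2,2),np.uint8))
    cs,_=cv2.findContours(m,cv2.RETR_EXTERNAL,cv2.CHAIN_APPROX_NONE)
    c=cv2.convexHull(max(cs,key=cv2.contourArea)); M=cv2.moments(c)
    return c,(M["m10"]/M["m00"],M["m01"]/M["m00"])
def brown(im):
    h=cv2.cvtColor(im,cv2.COLOR_RGB2HSV); return ((h[...,1]>90)*255).astype(np.uint8)
def white(im):
    return ((im.min(2)>150)*255).astype(np.uint8)
E
python3 - <<'E'
from h import *
im={n:cv2.imread(f"pics/{n}0.png")[:,:,::-1].copy() for n in("top","scene")}
T=[("stand",(194,312),(407,192),10),("pot",(306,314),(312,208),38.5),("insert",(188,215),(470,233),32),("lid",(428,221),(222,328),12.5),("big",(424,308),(199,260),12.5)]
out={n:im[n].copy() for n in im}
for nm,t,s,z in T:
    r=[]
    for n,sd in(("top",t),("scene",s)):
        c,g=blob(brown(im[n]),sd,34); cv2.drawContours(out[n],[c],-1,(0,255,255),1)
        P=np.array([ray(n,q[0],z) for q in c]); r+= [np.round(ray(n,g,z),1), np.round(np.ptp(P,0),0)]
    print(nm,*r)
for n,sd,z in(("top",(311,228),20),("scene",(351,276),20)):
    c,g=blob(white(im[n]),sd,60); q=cv2.boxPoints(cv2.minAreaRect(c)); cv2.drawContours(out[n],[c],-1,(255,0,0),1)
    P=np.array([ray(n,x,z) for x in q]); print("plinth",n,ray(n,g,z),np.round(P,0).tolist(),np.linalg.norm(P-np.roll(P,1,0),axis=1))
a=cv2.resize(out["top"][130:350,150:520],None,fx=2,fy=2,interpolation=0);cv2.imwrite("pics/ct.png",a[:,:,::-1])
a=cv2.resize(out["scene"][160:400,100:500],None,fx=2,fy=2,interpolation=0);cv2.imwrite("pics/cs.png",a[:,:,::-1])
a=cv2.resize(im["top"][190:340,380:520],None,fx=4,fy=4);cv2.imwrite("pics/cl.png",a[:,:,::-1])
E
```

```text
stand [461.1 220.5] [67. 64.] [471.6 218. ] [86. 82.]
pot [457.7   7.9] [64. 62.] [474.5   4.6] [114.  81.]
insert [641.6 229. ] [66. 68.] [652.9 225.1] [84. 88.]
lid [ 634.3 -224. ] [62. 64.] [ 641.2 -222. ] [76. 64.]
big [ 469.7 -213.7] [94. 93.] [ 480.2 -212.4] [104.  95.]
plinth top [6.21324977e+02 9.34645671e-02] [[583.0, 65.0], [687.0, 39.0], [660.0, -65.0], [556.0, -38.0]] [106.70898978 107.1957834  107.89445706 106.98565596]
plinth scene [633.9921574   -1.87900268] [[567.0, -37.0], [596.0, 86.0], [695.0, 37.0], [666.0, -73.0]] [105.96374241 126.17738386 110.90582718 113.08569176]
```

View pics/ct.png

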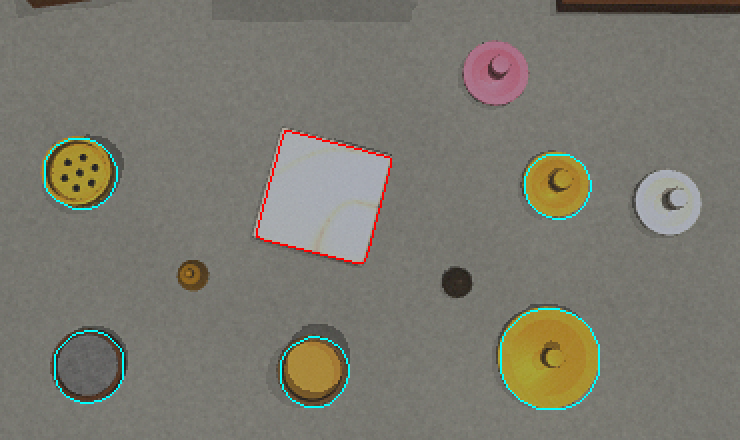

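View pics/cs.png

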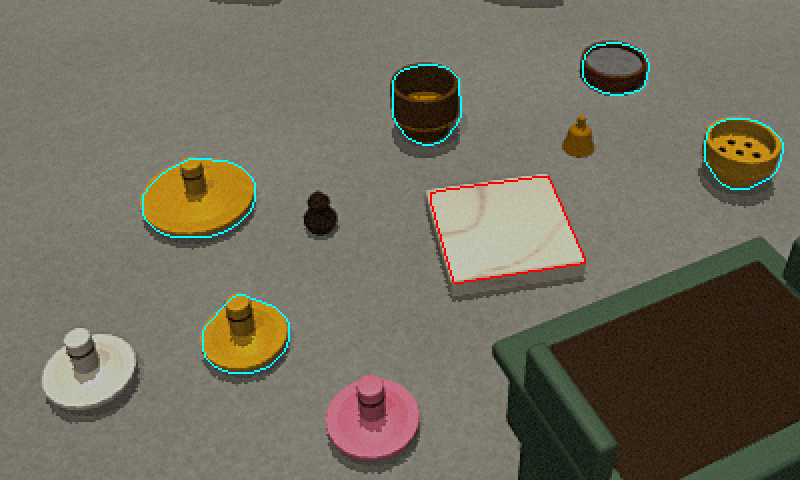

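View pics/cl.png

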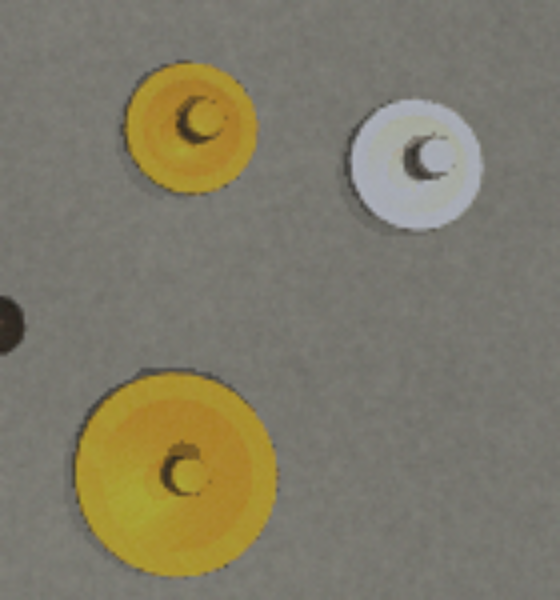

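The top view shows the small brass lid, about 64 mm across, at (428,221), next to the clearly larger one at (424,308). The two cameras disagree by about 10 mm, so I'll check the plinth corners, the robot base and possible distortion before trusting either.

Run:
```python
from h import *
im={n:cv2.imread(f"pics/{n}0.png")[:,:,::-1].copy() for n in("top","scene")}
print({k:v for k,v in camera_params("scene").items()}.keys())
for n,sd,z in(("top",(311,228),20),("scene",(351,276),20)):
    c,g=blob(white(im[n]),sd,60); q=cv2.approxPolyDP(c,6,True)[:,0].astype(float)
    P=np.array([ray(n,x,z) for x in q]); print(n,q.tolist(),P.mean(0),np.round(P,1).tolist(),np.linalg.norm(P-np.roll(P,1,0),axis=1))
# knob tops z=50: centre
print("base",ray("scene",(231,126),10), ray("scene",(191,126),5),ray("scene",(273,126),5))
a=cv2.resize(im["scene"][80:160,170:300],None,fx=5,fy=5);cv2.imwrite("pics/base.png",a[:,:,::-1])
a=cv2.resize(im["scene"][240:310,300:400],None,fx=8,fy=8);cv2.imwrite("pics/pl.png",a[:,:,::-1])
# triangulate knob tops
def d(n,uv):
    p=camera_params(n);v=R.from_rotvec(p["rotation"]).apply([(uv[0]-p["cx"])/p["fx"],-(uv[1]-p["cy"])/p["fy"],-1.]);return p["origin"],v/np.linalg.norm(v)
for nm,a,b in [("lid knob",(431,219.8),(219.5,309.5)),("pink",(399.3,162.8),(285.5,349.5)),("bell",(244.5,266.8),(390.5,218.5)),("big knob",(426.5,308.4),(196,241.5))]:
    o1,d1=d("top",a);o2,d2=d("scene",b);s=np.linalg.lstsq(np.c_[d1,-d2],o2-o1,rcond=None)[0];print(nm,o1+s[0]*d1,o2+s[1]*d2)
```

```text
dict_keys(['fx', 'fy', 'cx', 'cy', 'origin', 'rotation'])
top [[292.0, 195.0], [345.0, 209.0], [331.0, 261.0], [278.0, 248.0]] [6.22019427e+02 2.00156983e-01] [[685.7, 37.8], [659.0, -63.5], [559.6, -36.9], [583.8, 63.4]] [104.96188898 104.78483564 102.93614716 103.19373086]
scene [[374.0, 248.0], [392.0, 291.0], [327.0, 301.0], [315.0, 256.0]] [6.31348569e+02 9.54594429e-02] [[594.4, 64.2], [694.7, 36.6], [668.4, -64.2], [567.9, -36.2]] [103.89411191 104.09214948 104.1892203  104.31943292]
base [ 32.19896636 -10.04218258] [-20.80224502 -97.37273693] [67.97099416 87.25860787]
lid knob [ 635.19973909 -222.35701462   46.23286974] [ 635.97668396 -219.92126095   45.85843969]
pink [ 742.81277852 -164.37329936   47.8011758 ] [ 743.21722735 -163.39350658   47.75896928]
bell [547.44770894 124.5366143   31.23581907] [548.36463718 126.07974408  31.48785763]
big knob [ 471.62327475 -211.44045982   44.4558232 ] [ 471.99754576 -210.12003199   44.20210336]
```

View pics/pl.png

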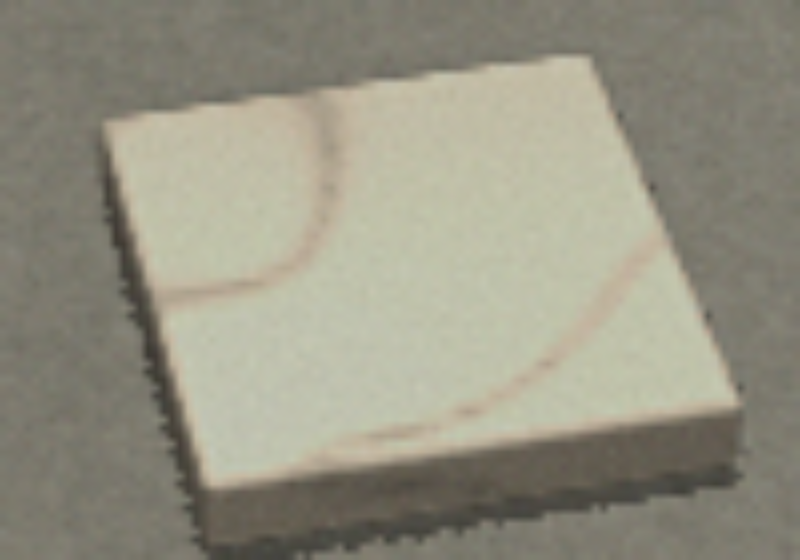

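View pics/base.png

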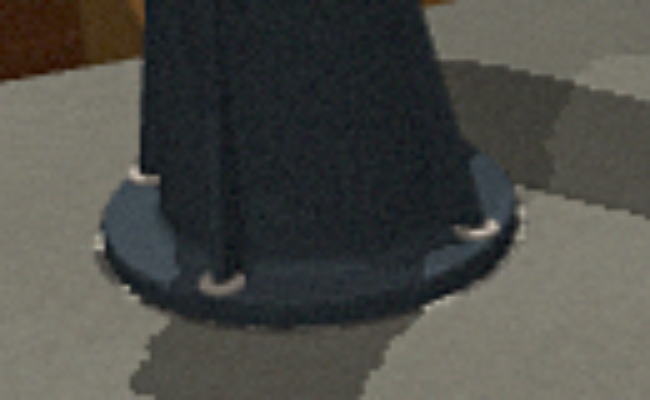

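The scene camera has a pitch error of about 0.01 rad: it puts the robot base 32 mm off as well, and the error grows with range the way a pitch error would. I'll use the top view as primary. I'll also centre each part by squeezing it along two perpendicular axes, so the parts end up at known TCP positions. First I'll check IK.

```bash
cat >> h.py <<'E'
def ori(yaw): return (R.from_euler("z",yaw)*R.from_rotvec([np.pi,0,0])).as_rotvec()
def say(*a): print(*[np.round(x,2) for x in a])
def pick(xy,ztcp,y1,y2,op=87,grip=25,up=230):
    """centre along two axes, grip on second, lift"""
    x,y=xy
    env.movep([x,y,ztcp+75],ori(y1)); jaws.command_gripper(op)
    if env.line_to([x,y,ztcp],feed=80,until_force=8): print("CONTACT going down",readout.read_tool_pos()); return False
    jaws.command_gripper(20 if op>60 else 5,5); print("gap1",readout.read_finger_gap())
    jaws.command_gripper(op); env.line_to([x,y,ztcp],feed=40,ori=ori(y2))
    jaws.command_gripper(10 if op>60 else 5,5); print("gap2",readout.read_finger_gap())
    jaws.command_gripper(10 if op>60 else 5,grip); print("gap3",readout.read_finger_gap(),readout.read_t())
    return True
E
python3 - <<'E'
from h import *
for nm,p in dict(stand=(461.1,220.5,3),pot=(457.7,7.9,22),ins=(641.6,229,24),lid=(634.3,-224,23),pl=(621.6,.2,23),pl2=(621.6,.2,125)).items():
  for yw in (-np.pi/2,0,np.pi/2,np.pi):
    q=[planner.inverse_kinematics([p[0],p[1],z],ori(yw)) for z in (p[2],250)]
    print(nm,round(yw,2),[None if a is None else np.round(a,2).tolist() for a in q])
E
```

```text
stand -1.57 [None, None]
stand 0 [[0.23, 0.75, 1.87, -0.0, 0.53, 1.8], [0.23, 0.34, 1.68, -0.0, 1.12, 1.8]]
stand 1.57 [[0.23, 0.75, 1.87, -0.0, 0.53, 0.23], [0.23, 0.34, 1.68, -0.0, 1.12, 0.23]]
stand 3.14 [[0.23, 0.75, 1.87, -0.0, 0.53, -1.34], [0.23, 0.34, 1.68, 0.0, 1.12, -1.34]]
pot -1.57 [None, None]
pot 0 [[-0.23, 0.69, 2.0, -0.0, 0.46, 1.34], [-0.23, 0.26, 1.8, -0.0, 1.08, 1.34]]
pot 1.57 [[-0.23, 0.69, 2.0, -0.0, 0.46, -0.23], [-0.23, 0.26, 1.8, -0.0, 1.08, -0.23]]
pot 3.14 [[-0.23, 0.69, 2.0, 0.0, 0.46, -1.8], [-0.23, 0.26, 1.8, 0.0, 1.08, -1.8]]
ins -1.57 [None, None]
ins 0 [[0.18, 0.84, 1.41, -0.0, 0.89, 1.75], [0.18, 0.58, 1.25, -0.0, 1.31, 1.75]]
ins 1.57 [[0.18, 0.84, 1.41, -0.0, 0.89, 0.18], [0.18, 0.58, 1.25, -0.0, 1.31, 0.18]]
ins 3.14 [[0.18, 0.84, 1.41, 0.0, 0.89, -1.39], [0.18, 0.58, 1.25, 0.0, 1.31, -1.39]]
lid -1.57 [[-0.51, 0.84, 1.43, -0.0, 0.87, 2.64], [-0.51, 0.57, 1.27, -0.0, 1.3, 2.64]]
lid 0 [[-0.51, 0.84, 1.43, -0.0, 0.87, 1.07], [-0.51, 0.57, 1.27, -0.0, 1.3, 1.07]]
lid 1.57 [[-0.51, 0.84, 1.43, -0.0, 0.87, -0.51], [-0.51, 0.57, 1.27, 0.0, 1.3, -0.51]]
lid 3.14 [[-0.51, 0.84, 1.43, 0.0, 0.87, -2.08], [-0.51, 0.57, 1.27, 0.0, 1.3, -2.08]]
pl -1.57 [None, None]
pl 0 [[-0.18, 0.79, 1.57, -0.0, 0.78, 1.39], [-0.18, 0.49, 1.41, -0.0, 1.24, 1.39]]
pl 1.57 [[-0.18, 0.79, 1.57, -0.0, 0.78, -0.18], [-0.18, 0.49, 1.41, -0.0, 1.24, -0.18]]
pl 3.14 [[-0.18, 0.79, 1.57, 0.0, 0.78, -1.75], [-0.18, 0.49, 1.41, 0.0, 1.24, -1.75]]
pl2 -1.57 [None, None]
pl2 0 [[-0.18, 0.64, 1.53, -0.0, 0.97, 1.39], [-0.18, 0.49, 1.41, -0.0, 1.24, 1.39]]
pl2 1.57 [[-0.18, 0.64, 1.53, -0.0, 0.97, -0.18], [-0.18, 0.49, 1.41, -0.0, 1.24, -0.18]]
pl2 3.14 [[-0.18, 0.64, 1.53, 0.0, 0.97, -1.75], [-0.18, 0.49, 1.41, 0.0, 1.24, -1.75]]
```

Run:
```python
from h import *
ok=pick((461.1,220.5),3,0,np.pi/2,grip=20)
if ok:
    env.line_to([461.1,220.5,150],feed=150)
    say(readout.read_finger_gap(),readout.read_contact_force(),readout.read_t())
```

```text
gap1 68.61794015546448
gap2 67.70098211134817
gap3 67.58905029963387 6.6917
67.57 [-0.75 -0.23  0.08] 7.82
```

Run:
```python
from h import *
x,y=621.6,.2
env.movep([x,y,120],ori(np.pi/2))
print(env.line_to([x,y,40],feed=120), env.line_to([x,y,22.5],feed=25,until_force=5)); say(readout.read_tool_pos(),readout.read_contact_force(),readout.read_finger_gap())
jaws.command_gripper(87); env.line_to([x,y,150],feed=200)
env.movep([480,20,200],ori(np.pi/2))
im=read_camera("top"); cv2.imwrite("pics/t1.png",im[:,:,::-1]); im=read_camera("scene"); cv2.imwrite("pics/s1.png",im[:,:,::-1])
print(readout.read_t())
```

```text
False True
[6.2125e+02 2.0000e-01 2.3020e+01] [ 0.03 -0.11  4.47] 67.1
12.5917
```

View pics/t1.png

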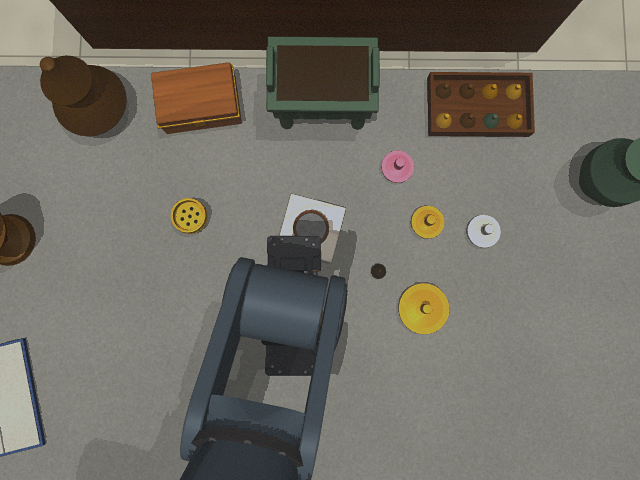

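View pics/s1.png

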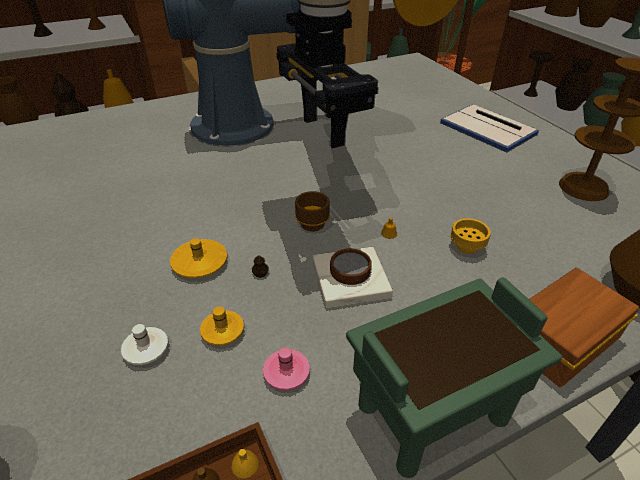

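The stand sits near (311,226) in the top view, inside the plinth outline. I'll measure it.

Run:
```python
from h import *
im=cv2.imread("pics/t1.png")[:,:,::-1].copy(); s=cv2.imread("pics/s1.png")[:,:,::-1].copy()
c,g=blob(brown(im),(311,225),25); print("top",g,ray("top",g,30),len(c),cv2.minEnclosingCircle(c))
c2,g2=blob(brown(s),(351,266),26); print("scene",g2,ray("scene",g2,30),cv2.boundingRect(c2))
cv2.drawContours(im,[c],-1,(0,255,255),1);cv2.drawContours(s,[c2],-1,(0,255,255),1)
a=np.hstack([cv2.resize(im[185:275,265:355],(400,400)),cv2.resize(s[235:315,305:395],(400,400))]);cv2.imwrite("pics/z1.png",a[:,:,::-1])
```

```text
top (310.326431181486, 220.11611855460816) [635.93699181   2.38874033] 16 ((311.0, 226.0), 17.262775421142578)
scene (350.9128053917439, 267.10025273799494) [ 6.27710509e+02 -3.49850871e-01] (331, 249, 41, 37)
```

View pics/z1.png

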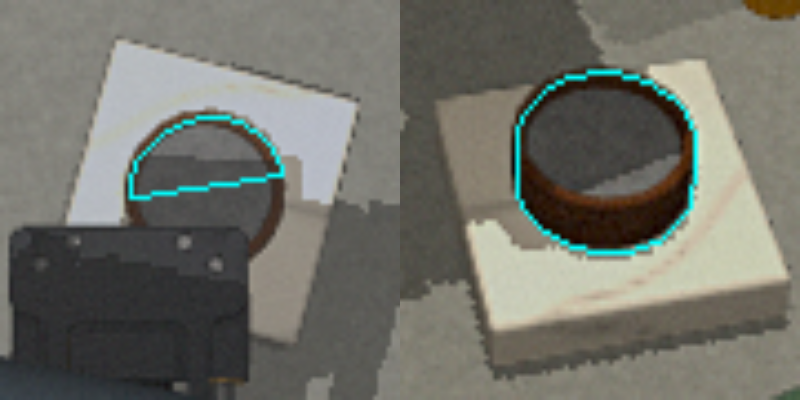

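Run:
```python
from h import *
env.movep([400,330,200],ori(np.pi/2))
im=read_camera("top"); cv2.imwrite("pics/t2.png",im[:,:,::-1]); s=read_camera("scene"); cv2.imwrite("pics/s2.png",s[:,:,::-1])
print(readout.read_t())
c,g=blob(brown(im),(311,225),25); print("stand",g,ray("top",g,30),cv2.minEnclosingCircle(c))
cp,gp=blob(white(im),(311,228),60); q=cv2.minAreaRect(cp);print("plinth",gp,ray("top",gp,20),q,ray("top",q[0],20))
c2,g2=blob(brown(s),(351,266),26); print("scene",g2,ray("scene",g2,30))
cp2,gp2=blob(white(s),(351,276),60); print("pl scene", gp2, ray("scene",gp2,20))
P=np.float32([ray("scene",x[0],20) for x in cp2]); print(cv2.minAreaRect(P)); P=np.float32([ray("top",x[0],20) for x in cp]); print(cv2.minAreaRect(P))
cv2.drawContours(im,[c,cp],-1,(0,255,255),1);cv2.drawContours(s,[c2,cp2],-1,(0,255,255),1)
a=np.hstack([cv2.resize(im[185:275,265:355],(400,400)),cv2.resize(s[235:315,305:395],(400,400))]);cv2.imwrite("pics/z2.png",a[:,:,::-1])
```

```text
13.9083
stand (311.5935295129926, 228.59232490104972) [ 6.19844257e+02 -8.45617498e-02] ((311.5029296875, 228.598388671875), 17.824743270874023)
plinth (311.5640943877551, 228.50770620748298) [6.21245948e+02 1.01527694e-01] ((311.5767822265625, 228.587158203125), (56.556949615478516, 56.106040954589844), 14.931416511535645) [6.21093945e+02 7.66249195e-02]
scene (350.94924496644296, 267.08962527964206) [ 6.27714744e+02 -2.84690010e-01]
pl scene (351.6838771162686, 274.283103486938) [634.05635411  -1.94534334]
((630.5888061523438, -0.33344268798828125), (106.74665069580078, 106.61965942382812), 75.40596008300781)
((621.4343872070312, -0.10710906982421875), (107.39178466796875, 107.20182800292969), 75.44898986816406)
```

View pics/z2.png

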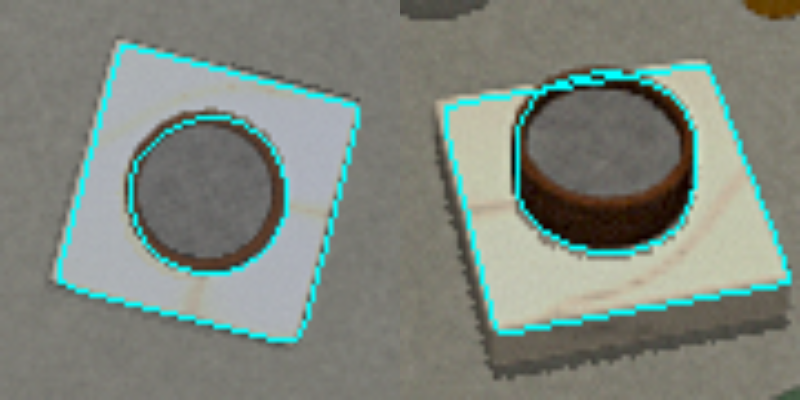

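The clean view shows the stand centred on the plinth to within about 1.5 mm (stand (311.6,228.6), plinth (311.6,228.5)). The top camera also agrees with the TCP to about 1 mm. Next is the pot.

```bash
cat >> h.py <<'E'
def place(x,y,z,pre,grip_open,rise):
    env.movep([x,y,z+pre],ori(np.pi/2))
    hit=env.line_to([x,y,z+3],feed=60,until_force=8)
    say("early hit?",hit,readout.read_tool_pos())
    if hit: return False
    hit=env.line_to([x,y,z-1],feed=20,until_force=6)
    say("seat",hit,readout.read_tool_pos(),readout.read_contact_force(),readout.read_finger_gap())
    return True
def release(x,y,op,rise):
    z=readout.read_tool_pos()[2]
    jaws.command_gripper(op); env.line_to([x,y,z+rise],feed=150); print(readout.read_t())
E
python3 - <<'E'
from h import *
x,y=457.7,7.9
if pick((x,y),21,0,np.pi/2,grip=30):
    env.line_to([x,y,160],feed=150); say(readout.read_finger_gap(),readout.read_contact_force())
    X,Y=621.25,.2
    if place(X,Y,34+21,60,87,0): release(X,Y,87,100)
    env.movep([400,330,230],ori(np.pi/2))
    for n in("top","scene"): cv2.imwrite(f"pics/{n}3.png",read_camera(n)[:,:,::-1])
    print(readout.read_t())
    a=[cv2.imread("pics/top3.png")[180:280,260:360],cv2.imread("pics/scene3.png")[210:310,300:400]]
    cv2.imwrite("pics/z3.png",np.hstack([cv2.resize(b,(400,400)) for b in a]))
E
```

```text
gap1 63.34520010978749
gap2 64.6330684366858
gap3 63.94101426841127 20.225
64.14 [ 0.44 -0.07 -3.6 ]Traceback (most recent call last):
  File "<stdin>", line 6, in <module>
  File "h.py", line 33, in place
    say("early hit?",hit,readout.read_tool_pos())
    ~~~^^^^^^^^^^^^^^^^^^^^^^^^^^^^^^^^^^^^^^^^^^
  File "h.py", line 19, in say
    def say(*a): print(*[np.round(x,2) for x in a])
                         ~~~~~~~~^^^^^
    return _wrapfunc(a, 'round', decimals=decimals, out=out)
    return _wrapit(obj, method, *args, **kwds)
    result = getattr(arr, method)(*args, **kwds)
numpy._core._exceptions._UFuncNoLoopError: ufunc 'multiply' did not contain a loop with signature matching types (dtype('<U10'), dtype('float64')) -> None
```

That was only a bug in my print helper. The pot is still held just above the stand, so I'll fix it and carry on.

```bash
sed -i 's/^def say.*/def say(*a): print(*[x if isinstance(x,str) else np.round(x,2) for x in a])/' h.py
python3 - <<'E'
from h import *
X,Y=621.25,.2
say("now",readout.read_tool_pos(),readout.read_contact_force(),readout.read_finger_gap())
if readout.read_tool_pos()[2]<59:
    hit=env.line_to([X,Y,54],feed=20,until_force=6); say("seat",hit,readout.read_tool_pos(),readout.read_contact_force(),readout.read_finger_gap())
    if abs(readout.read_tool_pos()[2]-55)<1.6:
        release(X,Y,87,100)
        env.movep([400,330,230],ori(np.pi/2))
for n in("top","scene"): cv2.imwrite(f"pics/{n}3.png",read_camera(n)[:,:,::-1])
print(readout.read_t())
a=[cv2.imread("pics/top3.png")[180:280,260:360],cv2.imread("pics/scene3.png")[210:310,300:400]]
cv2.imwrite("pics/z3.png",np.hstack([cv2.resize(b,(400,400)) for b in a]))
E
```

```text
now [6.2165e+02 1.3000e-01 5.8360e+01] [-0.64  0.18 -3.15] 63.87Traceback (most recent call last):
  File "<stdin>", line 5, in <module>
  File "h.py", line 19, in say
    def say(*a): print(*[x if isinstance(x,str) else np.round(x,2) for x in a])
                                                     ~~~~~~~~^^^^^
    return _wrapfunc(a, 'round', decimals=decimals, out=out)
    return _wrapit(obj, method, *args, **kwds)
    result = getattr(arr, method)(*args, **kwds)
numpy._core._exceptions._UFuncOutputCastingError: Cannot cast ufunc 'multiply' output from dtype('float64') to dtype('bool') with casting rule 'same_kind'
```

```bash
sed -i 's/^def say.*/def say(*a): print(*[x if isinstance(x,(str,bool,type(None))) else np.round(x,2) for x in a])/' h.py
python3 - <<'E'
from h import *
X,Y=621.25,.2
say("now",True,readout.read_tool_pos(),readout.read_contact_force(),readout.read_finger_gap())
if abs(readout.read_tool_pos()[2]-55)<1.6:
    release(X,Y,87,100)
    env.movep([400,330,230],ori(np.pi/2))
for n in("top","scene"): cv2.imwrite(f"pics/{n}3.png",read_camera(n)[:,:,::-1])
print(readout.read_t())
a=[cv2.imread("pics/top3.png")[180:280,260:360],cv2.imread("pics/scene3.png")[210:310,300:400]]
cv2.imwrite("pics/z3.png",np.hstack([cv2.resize(b,(400,400)) for b in a]))
E
```

```text
now True [6.221e+02 8.000e-02 5.509e+01] [-0.11 -1.1   5.07] 63.88
24.925
26.525
```

View pics/z3.png

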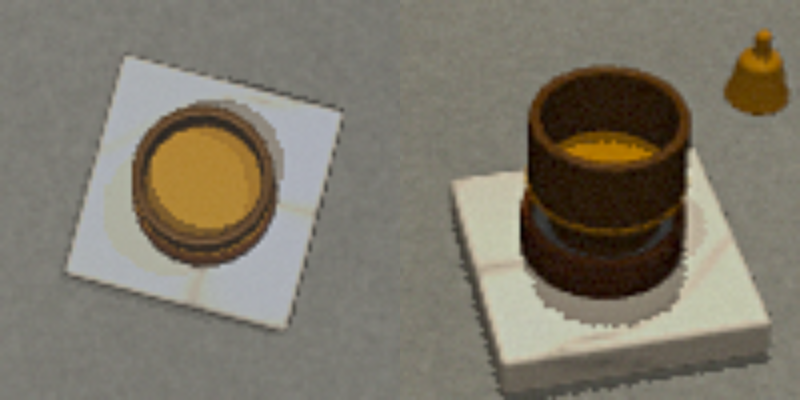

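The pot is upright in the recess: contact came at z=55.09 against 55 nominal, and the rim is round and level in the scene crop. Next is the insert.

Run:
```python
from h import *
x,y=641.6,229.
if pick((x,y),22.5,0,np.pi/2,grip=30):
    env.line_to([x,y,180],feed=150); say(readout.read_finger_gap(),readout.read_contact_force(),readout.read_t())
    s=read_camera("scene"); cv2.imwrite("pics/s4.png",s[:,:,::-1])
```

```text
gap1 66.9972777693797
gap2 65.78367159185294
gap3 64.49939467851958 32.6167
64.44 [ 0.59  0.4  -2.93] 33.82
```

View pics/s4.png

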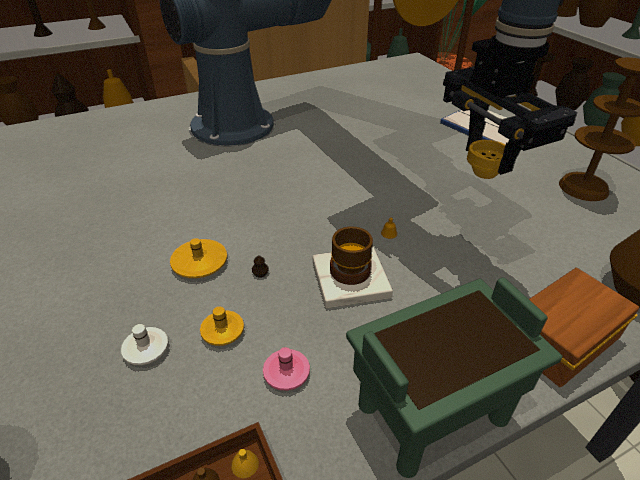

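The insert hangs level in the jaws near (487,158). Now I'll place it in the pot.

Run:
```python
from h import *
X,Y=621.8,.15
if place(X,Y,89.5,60,87,0):
    if abs(readout.read_tool_pos()[2]-89.5)<2:
        release(X,Y,87,90); env.movep([480,280,230],ori(np.pi/2))
for n in("top","scene"): cv2.imwrite(f"pics/{n}5.png",read_camera(n)[:,:,::-1])
print(readout.read_t())
a=[cv2.imread("pics/top5.png")[180:280,260:360],cv2.imread("pics/scene5.png")[210:310,300:400]]
cv2.imwrite("pics/z5.png",np.hstack([cv2.resize(b,(400,400)) for b in a]))
```

```text
early hit? False [6.2223e+02 4.0000e-02 9.2920e+01]
seat True [6.2247e+02 1.0000e-02 8.9520e+01] [ 0.58 -0.24  4.65] 64.84
37.6167
38.925
```

View pics/z5.png

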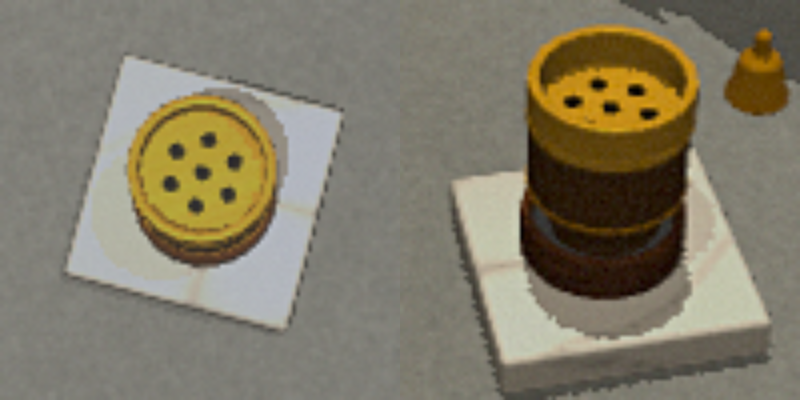

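The insert is seated (z=89.52 against 89.5) and level on the pot's rim. Next is the small lid, gripped by its knob.

Run:
```python
from h import *
print(ray("top",(431,219.8),50))
x,y=634.8,-222.8
env.movep([560,-100,250],ori(0))
if pick((x,y),22.5,0,np.pi/2,op=50,grip=30):
    env.line_to([x,y,190],feed=120); say(readout.read_finger_gap(),readout.read_contact_force(),readout.read_t())
    s=read_camera("scene"); cv2.imwrite("pics/s6.png",s[:,:,::-1])
```

```text
[ 634.67033296 -221.60905468]
gap1 17.697959283947597
gap2 18.006998576450776
gap3 17.136468324308844 47.3083
16.51 [-0.83 -0.1  -1.83] 48.85
```

View pics/s6.png

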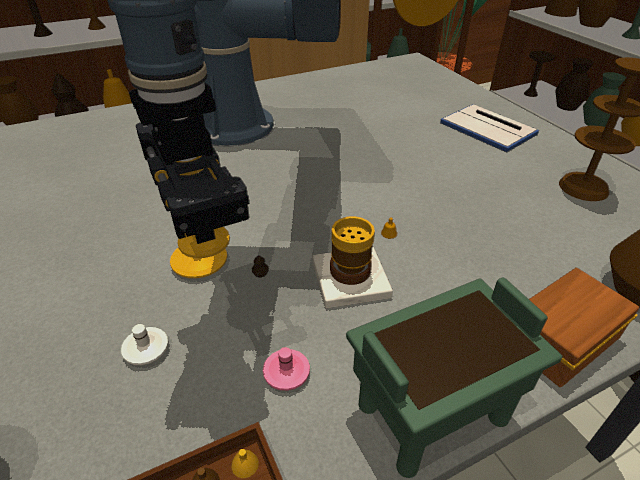

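The lid is held, hanging in front of the big lid at about (203,240). Now placing it.

Run:
```python
from h import *
X,Y=622.1,.1
if place(X,Y,121.5,60,50,0):
    if abs(readout.read_tool_pos()[2]-121.5)<2:
        release(X,Y,50,90); env.movep([480,280,280],ori(np.pi/2))
for n in("top","scene"): cv2.imwrite(f"pics/{n}7.png",read_camera(n)[:,:,::-1])
print(readout.read_t())
a=[cv2.imread("pics/top7.png")[180:280,260:360],cv2.imread("pics/scene7.png")[200:300,300:400]]
cv2.imwrite("pics/z7.png",np.hstack([cv2.resize(b,(400,400)) for b in a]))
```

```text
early hit? False [6.2250e+02 9.0000e-02 1.2496e+02]
seat True [6.2288e+02 1.0000e-02 1.2141e+02] [0.34 0.54 4.64] 17.13
52.7667
54.0917
```

View pics/z7.png

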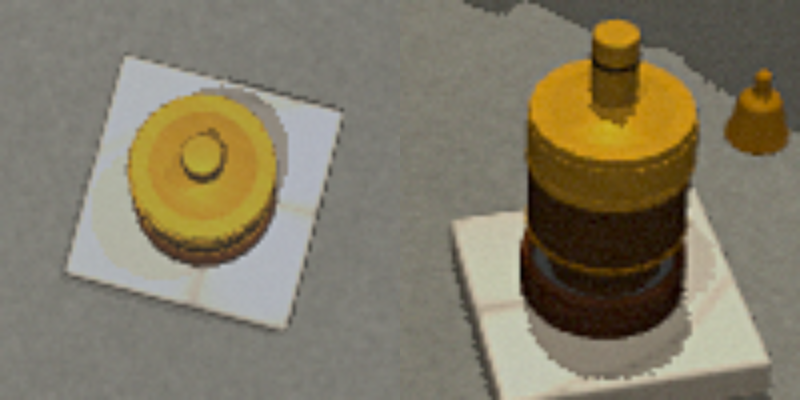

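View pics/scene7.png

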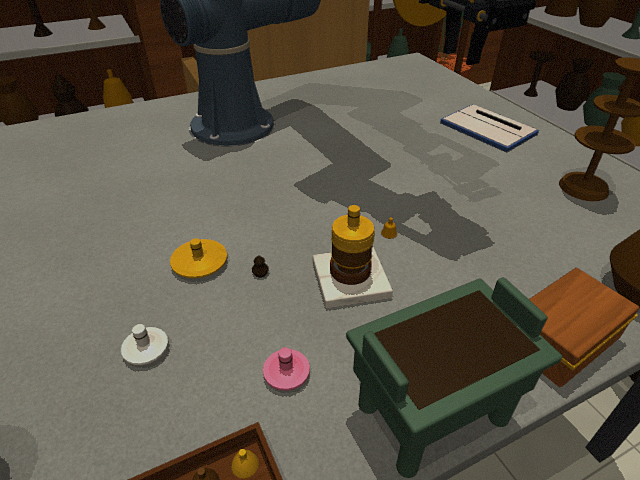

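The stack stands upright on the plinth, and the lid flange is level on the insert. The big lid (199,260), gourd (260,266) and bell (390,228) are at the same pixels as in the first picture. Handing in.

Run:
```python
from plant import *
job_done(); print(readout.read_t())
```

```text
the job is handed in; nothing more can be done
the job is handed in; nothing more can be done
```

The incense burner is built in the middle of the plinth, and I handed the job in at about 54 s of the 128 s allowed. I placed the stand, pot, insert and small lid in that order, letting go of each one and centring it between the jaws in two directions before lifting.

- **Seating:** each part made contact at its expected tool height, to within about 0.1 mm:

| Part | Contact height (mm) | Expected (mm) |
|---|---|---|
| Stand | 23.0 | 23.0 |
| Pot | 55.1 | 55.0 |
| Insert | 89.5 | 89.5 |
| Lid | 121.4 | 121.5 |

- **Centring:** in the top view the stand was within about 1.5 mm of the plinth's middle. I didn't measure the finished stack's centring in the images. The tool's x position at the later placings was 622.1 to 622.9 mm, against about 621.3 mm for the stand.
- **Last pictures:** the stack stands upright and level, the robot is clear of it, and the big lid, bell and gourd look unmoved.
- **Disagreements:** the scene camera's positions were about 10 mm off from the top camera's, so I measured with the top camera and used the scene view only to look. The finger-gap readings were off by up to about 1.5 mm from the known part sizes.
- **Script errors:** my print helper stopped two scripts while the pot was held over the stand and while it was being seated. The pot stayed gripped and still seated at the right height.

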